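# Cover the open watch movements

### The job

Cover the three trays that hold a watch movement, each with the glass dust cover whose knob has the tray's colour: set each one down gently so that it stands flat inside the tray's rim, centred over the movement. The fourth tray holds only my black loupe: leave the loupe, that tray's cover and the watch head on the bench where they are. Keep the covers upright.

Things in the scene. Friction and masses are not known exactly. Their poses are not given: they have to be found in the camera images.
- teal_knob (a point): See-through dust cover (upside-down cup, 76 mm across at its open foot, glass 50 mm high, 0.12 kg) with a teal disc and an upright round teal knob on its top, 22 mm in diameter, 34 mm tall; the whole is 84 mm high. This point lies on its axis, 74 mm above its foot, 10 mm below the knob's top: the height to grasp the knob from above (the glass top is 24 mm below it). z is up, along the axis.
- red_knob (a point): See-through dust cover (upside-down cup, 76 mm across at its open foot, glass 50 mm high, 0.12 kg) with a red disc and an upright round red knob on its top, 22 mm in diameter, 34 mm tall; the whole is 84 mm high. This point lies on its axis, 74 mm above its foot, 10 mm below the knob's top: the height to grasp the knob from above (the glass top is 24 mm below it). z is up, along the axis.
- yellow_knob (a point): See-through dust cover (upside-down cup, 76 mm across at its open foot, glass 50 mm high, 0.12 kg) with a yellow disc and an upright round yellow knob on its top, 22 mm in diameter, 34 mm tall; the whole is 84 mm high. This point lies on its axis, 74 mm above its foot, 10 mm below the knob's top: the height to grasp the knob from above (the glass top is 24 mm below it). z is up, along the axis.
- purple_knob (a point): See-through dust cover (upside-down cup, 76 mm across at its open foot, glass 50 mm high, 0.12 kg) with a purple disc and an upright round purple knob on its top, 22 mm in diameter, 34 mm tall; the whole is 84 mm high. This point lies on its axis, 74 mm above its foot, 10 mm below the knob's top: the height to grasp the knob from above (the glass top is 24 mm below it). z is up, along the axis.
- teal_tray_floor (a point): Round teal movement tray, fixed to the bench, 108 mm across with a rim 4 mm thick and 6 mm higher than its floor (clear inside 100 mm). This point is the centre of its floor's upper face, 4 mm above the bench. z is up. In it lies either a brass watch movement (loose, 28 mm across, 6.5 mm high, within 5 mm of the tray's centre) or the black loupe.
- red_tray_floor (a point): Round red movement tray, fixed to the bench, 108 mm across with a rim 4 mm thick and 6 mm higher than its floor (clear inside 100 mm). This point is the centre of its floor's upper face, 4 mm above the bench. z is up. In it lies either a brass watch movement (loose, 28 mm across, 6.5 mm high, within 5 mm of the tray's centre) or the black loupe.
- yellow_tray_floor (a point): Round yellow movement tray, fixed to the bench, 108 mm across with a rim 4 mm thick and 6 mm higher than its floor (clear inside 100 mm). This point is the centre of its floor's upper face, 4 mm above the bench. z is up. In it lies either a brass watch movement (loose, 28 mm across, 6.5 mm high, within 5 mm of the tray's centre) or the black loupe.
- purple_tray_floor (a point): Round purple movement tray, fixed to the bench, 108 mm across with a rim 4 mm thick and 6 mm higher than its floor (clear inside 100 mm). This point is the centre of its floor's upper face, 4 mm above the bench. z is up. In it lies either a brass watch movement (loose, 28 mm across, 6.5 mm high, within 5 mm of the tray's centre) or the black loupe.
- loupe_center (a point): Black eye loupe, 36 mm across at its upper end (22 mm at its foot), 26 mm high, standing in the middle of one of the four trays (a different one each time; the other three trays hold a movement). This point is its centre, half-way up.
- watch_center (a point): Finished steel watch head, pale dial up, 40 mm across, 10 mm high, lying loose on the bench amid the trays and covers. This point is its centre, half-way up.
There are look-alikes about, which are no part of the job. What is shaped like the part that bears teal_knob but green is not meant. Leave any green or pink look-alike of the part that bears red_knob alone.

How it is judged:
At the end, for the whole second after the job is handed in: Each tray without the loupe is covered by the cover of its colour: axis within 12 mm of the tray's centre, standing on the tray's floor (within 2.5 mm of height), tilted less than 0.06 rad. The cover of the loupe tray's colour is within 20 mm of where it started. All covers released and at rest (((horizontal distance between loupe_center and teal_tray_floor below 0.04 m and distance of teal_knob from where it was at the start of the episode below 0.02 m) or (not (horizontal distance between loupe_center and teal_tray_floor below 0.04 m) and horizontal distance between teal_knob and teal_tray_floor below 0.012 m and z of teal_knob in the frame of teal_tray_floor below 0.0765 m and angle between teal_knob's own z axis and vertical below 0.06 rad)) and ((horizontal distance between loupe_center and red_tray_floor below 0.04 m and distance of red_knob from where it was at the start of the episode below 0.02 m) or (not (horizontal distance between loupe_center and red_tray_floor below 0.04 m) and horizontal distance between red_knob and red_tray_floor below 0.012 m and z of red_knob in the frame of red_tray_floor below 0.0765 m and angle between red_knob's own z axis and vertical below 0.06 rad)) and ((horizontal distance between loupe_center and yellow_tray_floor below 0.04 m and distance of yellow_knob from where it was at the start of the episode below 0.02 m) or (not (horizontal distance between loupe_center and yellow_tray_floor below 0.04 m) and horizontal distance between yellow_knob and yellow_tray_floor below 0.012 m and z of yellow_knob in the frame of yellow_tray_floor below 0.0765 m and angle between yellow_knob's own z axis and vertical below 0.06 rad)) and ((horizontal distance between loupe_center and purple_tray_floor below 0.04 m and distance of purple_knob from where it was at the start of the episode below 0.02 m) or (not (horizontal distance between loupe_center and purple_tray_floor below 0.04 m) and horizontal distance between purple_knob and purple_tray_floor below 0.012 m and z of purple_knob in the frame of purple_tray_floor below 0.0765 m and angle between purple_knob's own z axis and vertical below 0.06 rad)) and linear speed of each of teal_cover, red_cover, yellow_cover, purple_cover below 0.02 m/s); the robot touches nothing.
It fails at once if the loupe is shifted by more than 15 mm (distance of loupe_center from where it was at the start of the episode above 0.015 m).
It fails at once if the watch head is shifted by more than 15 mm (distance of watch_center from where it was at the start of the episode above 0.015 m).
It fails at once if a cover is tipped by more than 0.6 rad (angle between any of teal_knob, red_knob, yellow_knob, purple_knob's own z axis and vertical above 0.6 rad).
It fails at once if a cover strikes or presses on a tray with more than 40 N (contact force between any of teal_cover, red_cover, yellow_cover, purple_cover and teal_tray above 40 N or contact force between any of teal_cover, red_cover, yellow_cover, purple_cover and red_tray above 40 N or contact force between any of teal_cover, red_cover, yellow_cover, purple_cover and yellow_tray above 40 N or contact force between any of teal_cover, red_cover, yellow_cover, purple_cover and purple_tray above 40 N).
It fails at once if a cover is dropped or knocked: it moves faster than 0.5 m/s while the fingers do not hold it (a fall of over 12 mm) ((linear speed of teal_cover above 0.5 m/s and contact force between teal_cover and the fingers below 0.1 N) or (linear speed of red_cover above 0.5 m/s and contact force between red_cover and the fingers below 0.1 N) or (linear speed of yellow_cover above 0.5 m/s and contact force between yellow_cover and the fingers below 0.1 N) or (linear speed of purple_cover above 0.5 m/s and contact force between purple_cover and the fingers below 0.1 N)).
It also fails if it takes over 80 s, if anything falls off the work surface, if the arm or the gripper's body presses on something with over 40 N, if the wrist force passes 120 N, or if a joint passes its speed limit or range.

### The arm

A 6-joint arm with a two-finger parallel gripper is mounted at the origin on the work surface. World frame = base frame: x ahead of the robot, y to its left, z up, the work surface at z = 0. Lengths are in m, angles in rad, forces in N, time in s.
With the tool pointing down it reaches from about 0.375 to 0.975 m from the base axis. Payload 3.8 kg.
Tool frame: the origin (TCP) lies on the mounting face of the last link; the fingertips stand 173 mm ahead of it and the grasp point (between the pads) lies 155 mm ahead of it; z points along the fingers, y is the line along which they close (so a half turn about z gives the same grasp; the last joint's range is limited). The gripper opens to 85 mm and grips with 20 to 120 N. Pads are 22 mm wide; open, the fingers measure 114 mm over their backs; the gripper's body (76 mm by 85 mm) begins 54 mm behind the grasp point. The pads swing forward as they close: fully open they stand 13 mm farther back than shut.
Start: joints at [1.129, 0.264, 1.604, -0, 1.274, -0.037], TCP at [0.266, 0.62, 0.405] pointing down, gripper open.
Joint ranges: [-2.63, 2.63], [-0.94, 2.18], [0.31, 2.57], [-1.31, 4.45], [0, 2.66], [-2.55, 2.55]. Speed limits (rad/s): [2.57, 2.57, 3.14, 3.14, 3.14, 3.14].

### API

Orientations are given as a rotation vector (axis times angle).
In Python, from workcell import bot gives the robot as it stands.
- The arm moves only by the tool drive_tool, never from a script. Its argument "increments" is a list of rows, each an object with "delta_pos": the shift along the tool's x, y, z in mm, a list of three; "turn": the turn about the tool's z in rad; "jaw": the opening, from -1 (shut) to 1 (fully open). A call has 1 to 8 rows; each row shifts and turns the commanded pose from where the row before left it, along the tool's axes as they then stand; what a row does not reach is not made up. A row lasts 1/12 s, in which the tool goes at most 41.7 mm and 7.16 degrees, less where a joint would pass 70% of its speed; a pose out of reach is approached as far as the arm can. A call is refused whole if a number of a shift passes 41.7 or a number of a turn 0.125, either way. A call with a gripper value outside its range is refused whole. The fingers move at their own pace and stop on an object; "grip_force" is the grip in N (left out, the last holds). Time passes only in rows, so rows that do not move let the fingers close. It gives the time, the measured TCP pose, the force, the opening and the grip force at its end, in the units of the state.
- bot.read_state(): the state, without advancing time (a new reading comes with each control period).
- bot.read_camera(name): name is "side" or "top"; returns a dict with "pixels" (420x560x3 uint8, red, green, blue), "fovy" (degrees; the focal length in pixels is half the picture's height over the tangent of half this angle, whatever the lens; pixels are square), "cx", "cy" (the principal point, pixels), "camera_from_world" (4x4, takes a point from world to camera coordinates). Camera axes: x right, y down, z forward; pixel columns grow to the right and rows downward; lengths in m; the calibration is good to about 2 mm. A picture is of the moment at which its call begins. There is no depth.
- bot.finish_job(): hands the job in; it is judged then, once.
The state is a dict: "time": time; "q": joint angles; "joint_vel": joint speeds; "joint_torque": joint torques, N m; "tool_pos": TCP position; "tcp_rot": TCP orientation; "wrist_force": force on the tool from outside, world axes, zero at the start; "torque": the same for the moment, N m; "width": opening from 0.0 (shut) to 1.0 (fully open); "grip_force": force on a finger pad.
Only numpy, scipy, OpenCV 4.12 (cv2) and the standard library are available. Lean on these libraries where they do the work, as an engineer would, in place of code of your own. Each camera call takes 0.05 s, during which the arm holds its last target. There are 200 camera calls.

## Working session

There is one attempt and no reset: what is moved stays moved. The work goes in short steps, Python scripts to look and compute and a tool call to move; the robot and the scene stay as the last step left them, time stands still between calls to the robot, and variables do not carry over. Pictures are saved under pics/ and viewed, at most 14 in all, crops included, and the job is handed in when it is done.

Besides the shell and the picture viewer there is one more tool, called by a JSON object that holds its "method" and its "body", one argument or row to a line. drive_tool: Moves the arm, as the interface text tells. Its arguments: {"type":"object","properties":{"increments":{"type":"array"},"grip_force":{"type":"number"}},"required":["increments"]}

```bash
mkdir -p pics; ls; python3 - <<'E'
from workcell import bot
import cv2
s=bot.read_state();print(s)
for n in("top","side"):
    c=bot.read_camera(n);cv2.imwrite(f"pics/{n}0.png",c["pixels"][:,:,::-1])
    print(n,c["fovy"],c["cx"],c["cy"],c["camera_from_world"].tolist() if hasattr(c["camera_from_world"],'tolist') else c["camera_from_world"])
    print([k for k in c])
E
```

```text
pics
{'time': 0.0, 'q': array([ 1.12907889e+00,  2.64798034e-01,  1.60538440e+00, -4.07032159e-06,
        1.27369543e+00, -3.69152502e-02]), 'joint_vel': array([ 4.24863479e-04, -1.81890734e-03,  1.65728180e-05, -2.50577198e-03,
       -1.69716205e-03,  6.00783248e-04]), 'joint_torque': array([ 1.85894874e-03, -5.15113091e+01, -3.67311716e+01, -1.33612247e-05,
        1.30291883e-02,  3.73048579e-06]), 'tool_pos': array([0.2657064 , 0.62013436, 0.40332571]), 'tcp_rot': array([-0.63141884, -3.07693403,  0.00348815]), 'wrist_force': array([ 0.14520747, -0.32472605,  0.77485274]), 'torque': array([ 0.03067833, -0.04465122,  0.01028988]), 'grip_force': 0.0, 'width': 0.9950769368292948}
top 55.42731128902748 287.8083376045221 205.9558614023099 [[0.016153194027044272, -0.9998135815953694, 0.010577163143520389, 0.03301890080559316], [-0.9871537842948515, -0.017628599726109535, -0.15879747675593242, 0.45967866213632963], [0.15895433455895103, -0.007876200171186528, -0.9872545188530587, 1.0183676365914767], [0.0, 0.0, 0.0, 1.0]]
['pixels', 'fovy', 'cx', 'cy', 'camera_from_world']
side 49.77630037130581 282.2932934753161 199.45989518250704 [[0.9371005373174718, -0.3489704677743931, -0.00788641747733728, -0.4104498558787848], [-0.25448600399722193, -0.6675658696613974, -0.699708999108021, 0.2002242865253503], [0.23891307358290692, 0.6577046618996584, -0.7143844350114472, 1.0876372936281835], [0.0, 0.0, 0.0, 1.0]]
['pixels', 'fovy', 'cx', 'cy', 'camera_from_world']
```

View pics/top0.png

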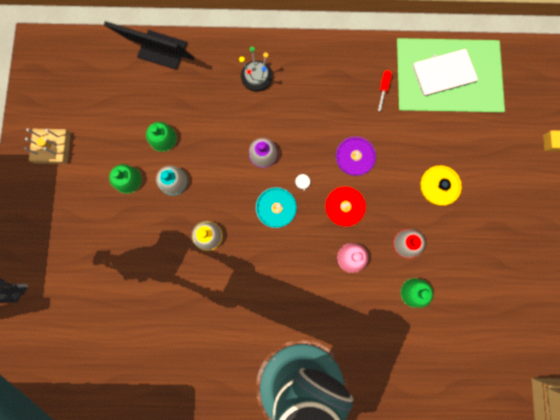

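View pics/side0.png

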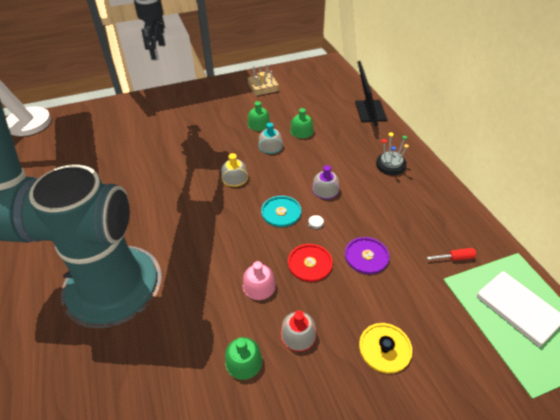

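The loupe is in the yellow tray (top view 445,185), so the teal, red and purple covers need moving. In the top view, the knobs are at teal (168,177), red (413,242) and purple (262,149). The trays are at teal (276,207), red (346,206) and purple (356,156), and the watch is at (303,181). Next I'll measure by colour in both views.

```bash
cat > h.py <<'E'
import numpy as np,cv2
def cam(c):
    f=c["pixels"].shape[0]/2/np.tan(np.radians(c["fovy"])/2)
    return np.array([[f,0,c["cx"]],[0,f,c["cy"]],[0,0,1]]),np.array(c["camera_from_world"])
def proj(c,p):
    K,T=cam(c);q=K@(T@np.r_[p,1])[:3];return q[:2]/q[2]
def onz(c,uv,z):
    K,T=cam(c);d=T[:3,:3].T@np.linalg.inv(K)@np.r_[uv,1];o=-T[:3,:3].T@T[:3,3]
    return o+d*(z-o[2])/d[2]
H={'teal':(85,100),'red':(0,4),'yellow':(24,33),'purple':(130,150)}
def blobs(c,col,lo=15,s=130,v=90):
    h=cv2.cvtColor(c["pixels"],cv2.COLOR_RGB2HSV)
    m=cv2.inRange(h,(H[col][0],s,v),(H[col][1],255,255))
    if col=='red': m|=cv2.inRange(h,(176,s,v),(180,255,255))
    n,l,st,ce=cv2.connectedComponentsWithStats(m)
    r=[]
    for i in range(1,n):
        if st[i,4]>=lo:
            pts=cv2.findContours((l==i).astype('uint8'),0,1)[0][0]
            e=cv2.fitEllipse(pts) if len(pts)>5 else None
            r.append((st[i].tolist(),ce[i].round(1).tolist(),None if e is None else np.round(e[0]+e[1],1).tolist()))
    return r
E
python3 - <<'E'
from workcell import bot
from h import *
for n in("top","side"):
    c=bot.read_camera(n)
    for k in H:
        for b in blobs(c,k):
            st,ce,e=b
            w=onz(c,e[:2] if st[4]>400 and e else ce,0.01 if st[4]>400 else .070)
            print(n,k,st,ce,e,w.round(4))
    if n=="top":
        a=c["pixels"][130:270,150:450,::-1]; cv2.imwrite("pics/t1.png",cv2.resize(a,None,fx=2.66,fy=2.66,interpolation=2))
E
```

```text
top teal [160, 170, 15, 15, 169] [167.2, 176.8] [167.3, 176.8, 14.0, 14.3] [0.5242 0.353  0.07  ]
top teal [256, 188, 40, 39, 1141] [275.6, 207.1] [275.7, 207.2, 38.6, 39.5] [0.4593 0.0733 0.01  ]
top red [247, 69, 5, 5, 20] [248.8, 71.2] [248.8, 71.1, 4.0, 4.6] [0.8199 0.1523 0.07  ]
top red [380, 71, 12, 22, 173] [385.7, 81.0] [385.7, 81.0, 8.7, 23.1] [ 0.7997 -0.2174  0.07  ]
top red [325, 187, 41, 40, 1117] [345.1, 206.1] [345.1, 206.1, 38.4, 39.4] [ 0.4657 -0.1146  0.01  ]
top red [405, 234, 17, 17, 218] [413.0, 241.9] [413.0, 241.9, 15.6, 16.0] [ 0.3674 -0.2766  0.07  ]
top red [345, 243, 11, 4, 19] [350.6, 244.5] [350.0, 244.2, 2.8, 10.0] [ 0.3582 -0.1187  0.07  ]
top red [358, 244, 11, 15, 33] [364.3, 251.2] [362.6, 251.8, 6.6, 14.9] [ 0.3419 -0.153   0.07  ]
top red [360, 264, 7, 6, 15] [363.1, 266.5] [363.0, 266.7, 2.3, 7.3] [ 0.3038 -0.1495  0.07  ]
top yellow [239, 57, 5, 5, 19] [241.4, 58.8] [241.3, 58.9, 4.0, 4.4] [0.8555 0.1734 0.07  ]
top yellow [552, 132, 8, 15, 116] [555.6, 138.8] [555.6, 138.6, 7.8, 17.2] [ 0.6462 -0.6641  0.07  ]
top yellow [36, 137, 9, 8, 50] [40
[... 1060 characters left out ...]

side red [281, 338, 8, 10, 15] [284.3, 343.2] [284.5, 342.8, 1.9, 10.0] [ 0.3219 -0.3247  0.07  ]
side red [291, 345, 22, 7, 28] [301.4, 349.4] [301.8, 316.3, 46.6, 69.6] [ 0.3489 -0.3488  0.07  ]
side yellow [229, 154, 7, 5, 28] [232.1, 155.9] [232.1, 155.9, 4.3, 6.2] [0.384  0.2684 0.07  ]
side yellow [227, 161, 6, 9, 30] [229.0, 165.4] [229.1, 165.4, 4.2, 8.1] [0.3644 0.2316 0.07  ]
side yellow [360, 323, 52, 49, 1572] [384.9, 347.6] [385.4, 347.2, 45.1, 53.4] [ 0.5291 -0.3801  0.01  ]
side purple [320, 166, 13, 15, 136] [326.3, 173.9] [326.3, 173.8, 11.6, 15.0] [0.6059 0.1012 0.07  ]
side purple [345, 237, 44, 37, 1162] [366.5, 255.1] [366.6, 255.1, 35.2, 43.9] [ 0.6065 -0.1493  0.01  ]
```

View pics/t1.png

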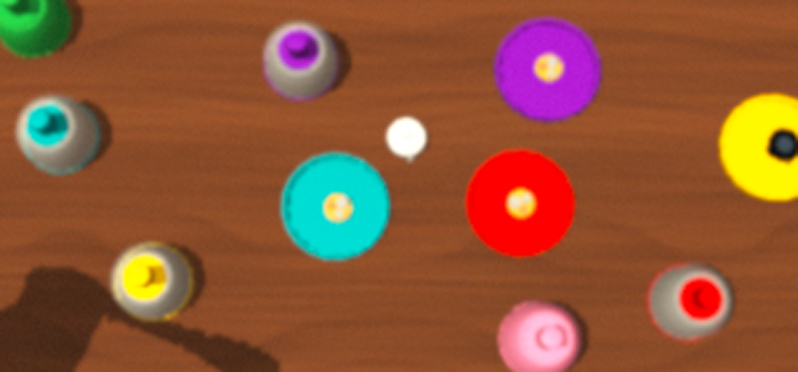

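Teal, red and purple covers and trays are clear, with the watch between the trays at (405,137) in the crop. The two cameras disagree by a steady 5 mm or so in y, so I'll average them. To refine the knob positions I'll fit a knob-and-disc silhouette.

```bash
cat >> h.py <<'E'
def sil(c,x,y,z0=0.0,S=8):
    a=np.linspace(0,2*np.pi,40);ci=np.c_[np.cos(a),np.sin(a)]
    m=np.zeros((420*S//2,560*S//2),'uint8')
    ring=lambda r,z:np.array([proj(c,(x+r*u,y+r*v,z+z0)) for u,v in ci])
    for P in (ring(.018,.051),np.r_[ring(.011,.051),ring(.011,.084)]):
        cv2.fillConvexPoly(m,cv2.convexHull(np.round(P*S/2).astype(np.int32)),1)
    M=cv2.moments(m,True);return np.array([M['m10'],M['m01']])/M['m00']/S*2
def knob(c,ce,z0=0.0):
    p=onz(c,ce,.06+z0)[:2]
    for _ in range(4): p=p+(onz(c,ce,.06)-onz(c,sil(c,*p,z0),.06))[:2]
    return p
def near(c,col,area,ref=None):
    b=[q for q in blobs(c,col,80) if (q[0][4]>400)==(area>400)]
    if ref is None:return b
    return min(b,key=lambda q:np.hypot(*(np.array(q[1])-ref)))
E
python3 - <<'E'
from workcell import bot
from h import *
G={'teal':(.524,.35),'red':(.367,-.283),'purple':(.605,.107)}
T={'teal':(.4594,.0704),'red':(.4658,-.1172),'purple':(.6067,-.1467)}
for n in("top","side"):
    c=bot.read_camera(n)
    for k in G:
        b=near(c,k,100,proj(c,(*G[k],.065)))
        t=near(c,k,900,proj(c,(*T[k],.01)))
        a=onz(c,t[2][:2],.009)[:2]; kn=knob(c,b[1])
        print(n,k,"knob",kn.round(4),"tray",a.round(4),"d",(a-kn).round(4))
s=bot.read_state();print(s['tool_pos'],cv2.Rodrigues(s['tcp_rot'])[0].round(3).tolist())
E
```

```text
top teal knob [0.5274 0.3572] tray [0.4598 0.0733] d [-0.0676 -0.2838]
top red knob [ 0.3685 -0.2815] tray [ 0.4659 -0.1151] d [0.0974 0.1664]
top purple knob [0.6095 0.1127] tray [ 0.6072 -0.1443] d [-0.0023 -0.257 ]
side teal knob [0.5285 0.3553] tray [0.4598 0.0684] d [-0.0687 -0.2869]
side red knob [ 0.3686 -0.2843] tray [ 0.4662 -0.1193] d [0.0976 0.165 ]
side purple knob [0.61   0.1092] tray [ 0.607  -0.1487] d [-0.003  -0.2579]
[0.26581458 0.62035744 0.40417171] [[-0.919, 0.394, -0.0], [0.394, 0.919, -0.001], [0.0, -0.001, -1.0]]
```

{"method": "drive_tool", "body": {
  "increments": [
    {"delta_pos": [0,0,0],"turn": -0.12,"jaw": 1},
    {"delta_pos": [0,0,0],"turn": -0.12,"jaw": 1},
    {"delta_pos": [0,0,0],"turn": -0.12,"jaw": 1},
    {"delta_pos": [0,0,0],"turn": -0.045,"jaw": 1},
    {"delta_pos": [0,0,0],"turn": 0,"jaw": 1}
  ],
  "grip_force": 40
}}

```text
time: 0.72
tool_pos: [0.2658, 0.6204, 0.4046]
tcp_rot: [0.002, -3.141, 0.0]
wrist_force: [0.2, -0.1, 0.2]
width: 1.003
grip_force: 0.0
```

{"method": "drive_tool", "body": {
  "increments": [
    {"delta_pos": [-28,-28,0],"turn": 0,"jaw": 1},
    {"delta_pos": [-28,-28,0],"turn": 0,"jaw": 1},
    {"delta_pos": [-28,-28,0],"turn": 0,"jaw": 1},
    {"delta_pos": [-28,-28,0],"turn": 0,"jaw": 1},
    {"delta_pos": [-28,-28,0],"turn": 0,"jaw": 1},
    {"delta_pos": [-28,-28,0],"turn": 0,"jaw": 1},
    {"delta_pos": [-28,-28,0],"turn": 0,"jaw": 1},
    {"delta_pos": [-28,-28,0],"turn": 0,"jaw": 1}
  ]
}}

```text
time: 1.38
tool_pos: [0.4909, 0.3949, 0.4049]
tcp_rot: [0.002, 3.141, 0.0]
wrist_force: [-0.1, 0.2, 0.1]
width: 1.0
grip_force: 0.0
```

{"method": "drive_tool", "body": {
  "increments": [
    {"delta_pos": [-19,-19,0],"turn": 0,"jaw": 1},
    {"delta_pos": [-18,-19,10],"turn": 0,"jaw": 1},
    {"delta_pos": [0,0,30],"turn": 0,"jaw": 1},
    {"delta_pos": [0,0,30],"turn": 0,"jaw": 1},
    {"delta_pos": [0,0,30],"turn": 0,"jaw": 1},
    {"delta_pos": [0,0,0],"turn": 0,"jaw": 1},
    {"delta_pos": [0,0,0],"turn": 0,"jaw": 1}
  ]
}}

```text
time: 1.97
tool_pos: [0.5261, 0.3579, 0.3025]
tcp_rot: [-0.002, -3.137, 0.004]
wrist_force: [-0.6, 0.2, -0.5]
width: 0.999
grip_force: 0.0
```

```bash
python3 - <<'E'
from workcell import bot
from h import *
a=[]
for n in("top","side"):
    c=bot.read_camera(n); u,v=proj(c,(.528,.356,.1)); u,v=int(u),int(v)
    a.append(cv2.resize(c["pixels"][max(v-60,0):max(v-60,0)+110,u-60:u+60,::-1],(396,363),interpolation=2))
cv2.imwrite("pics/g1.png",np.hstack(a))
s=bot.read_state();print(s['tool_pos'])
E
```

```text
[0.52751979 0.35908184 0.30664815]
```

View pics/g1.png

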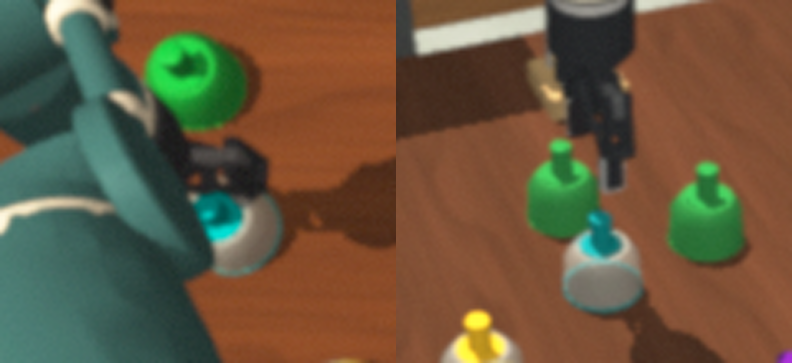

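The gripper hovers above the teal knob in both crops, so I'll go down and close.

{"method": "drive_tool", "body": {
  "increments": [
    {"delta_pos": [0,-1.5,18],"turn": 0,"jaw": 1},
    {"delta_pos": [0,0,18],"turn": 0,"jaw": 1},
    {"delta_pos": [0,0,15],"turn": 0,"jaw": 1},
    {"delta_pos": [0,0,13],"turn": 0,"jaw": 1},
    {"delta_pos": [0,0,11],"turn": 0,"jaw": 1},
    {"delta_pos": [0,0,0],"turn": 0,"jaw": 1},
    {"delta_pos": [0,0,0],"turn": 0,"jaw": 1}
  ],
  "grip_force": 30
}}

```text
time: 2.65
tool_pos: [0.527, 0.3572, 0.23]
tcp_rot: [-0.0, 3.142, 0.0]
wrist_force: [-0.7, -0.5, -0.1]
width: 1.0
grip_force: 0.0
```

{"method": "drive_tool", "body": {
  "increments": [
    {"delta_pos": [0,0,0],"turn": 0,"jaw": 0.4},
    {"delta_pos": [0,0,0],"turn": 0,"jaw": 0},
    {"delta_pos": [0,0,0],"turn": 0,"jaw": -0.3},
    {"delta_pos": [0,0,0],"turn": 0,"jaw": -0.6},
    {"delta_pos": [0,0,0],"turn": 0,"jaw": -1},
    {"delta_pos": [0,0,0],"turn": 0,"jaw": -1},
    {"delta_pos": [0,0,0],"turn": 0,"jaw": -1},
    {"delta_pos": [0,0,0],"turn": 0,"jaw": -1}
  ],
  "grip_force": 30
}}

```text
time: 3.32
tool_pos: [0.527, 0.3571, 0.23]
tcp_rot: [-0.0, 3.141, 0.001]
wrist_force: [0.3, -0.6, 1.0]
width: 0.247
grip_force: 31.9
```

{"method": "drive_tool", "body": {
  "increments": [
    {"delta_pos": [0,0,-5],"turn": 0,"jaw": -1},
    {"delta_pos": [0,0,-10],"turn": 0,"jaw": -1},
    {"delta_pos": [0,0,-20],"turn": 0,"jaw": -1},
    {"delta_pos": [0,0,-25],"turn": 0,"jaw": -1},
    {"delta_pos": [0,0,-25],"turn": 0,"jaw": -1},
    {"delta_pos": [0,0,-20],"turn": 0,"jaw": -1},
    {"delta_pos": [0,0,-10],"turn": 0,"jaw": -1},
    {"delta_pos": [0,0,0],"turn": 0,"jaw": -1}
  ]
}}

```text
time: 3.98
tool_pos: [0.5278, 0.3575, 0.3488]
tcp_rot: [-0.0, 3.136, 0.005]
wrist_force: [0.5, 0.5, -0.8]
width: 0.244
grip_force: 31.8
```

{"method": "drive_tool", "body": {
  "increments": [
    {"delta_pos": [3,-13,0],"turn": 0,"jaw": -1},
    {"delta_pos": [6,-26,0],"turn": 0,"jaw": -1},
    {"delta_pos": [9,-36,0],"turn": 0,"jaw": -1},
    {"delta_pos": [9,-36,0],"turn": 0,"jaw": -1},
    {"delta_pos": [9,-36,0],"turn": 0,"jaw": -1},
    {"delta_pos": [9,-36,0],"turn": 0,"jaw": -1},
    {"delta_pos": [9,-36,0],"turn": 0,"jaw": -1},
    {"delta_pos": [8,-36,0],"turn": 0,"jaw": -1}
  ]
}}

```text
time: 4.65
tool_pos: [0.4627, 0.0999, 0.3423]
tcp_rot: [0.001, -3.137, 0.002]
wrist_force: [0.7, -0.9, -0.9]
width: 0.247
grip_force: 31.8
```

{"method": "drive_tool", "body": {
  "increments": [
    {"delta_pos": [5,-22,0],"turn": 0,"jaw": -1},
    {"delta_pos": [1,-8,0],"turn": 0,"jaw": -1},
    {"delta_pos": [0,0,0],"turn": 0,"jaw": -1},
    {"delta_pos": [0,0,0],"turn": 0,"jaw": -1},
    {"delta_pos": [0,0,0],"turn": 0,"jaw": -1}
  ]
}}

```text
time: 5.07
tool_pos: [0.459, 0.0726, 0.3441]
tcp_rot: [0.001, -3.141, -0.001]
wrist_force: [-0.0, -0.2, -1.1]
width: 0.244
grip_force: 31.9
```

```bash
python3 - <<'E'
from workcell import bot
from h import *
a=[]
for n in("top","side"):
    c=bot.read_camera(n); u,v=proj(c,(.46,.07,.05)); u,v=int(u),int(v)
    a.append(cv2.resize(c["pixels"][v-60:v+50,u-60:u+60,::-1],(396,363),interpolation=2))
    print(n,[(b[0],b[1]) for b in blobs(c,'teal',20)])
cv2.imwrite("pics/p1.png",np.hstack(a))
s=bot.read_state();print(s['tool_pos'],s['wrist_force'],s['width'])
E
```

```text
top [([256, 199, 40, 28, 664], [275.3, 214.1])]
side [([274, 164, 5, 8, 24], [275.5, 167.7]), ([262, 196, 39, 31, 865], [281.0, 210.9])]
[0.45919556 0.07302367 0.3444217 ] [-0.87044448  0.33899568 -1.29683903] 0.24774215397107968
```

View pics/p1.png

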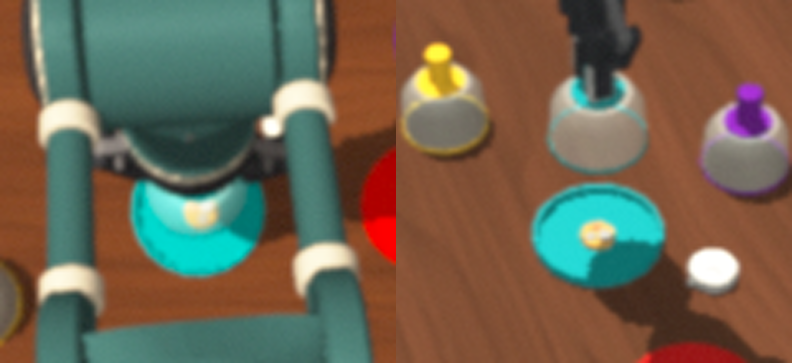

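The cover hangs upright above the teal tray, as planned. Lowering.

{"method": "drive_tool", "body": {
  "increments": [
    {"delta_pos": [0,-0.5,10],"turn": 0,"jaw": -1},
    {"delta_pos": [0,0,20],"turn": 0,"jaw": -1},
    {"delta_pos": [0,0,20],"turn": 0,"jaw": -1},
    {"delta_pos": [0,0,20],"turn": 0,"jaw": -1},
    {"delta_pos": [0,0,16],"turn": 0,"jaw": -1},
    {"delta_pos": [0,0,12],"turn": 0,"jaw": -1},
    {"delta_pos": [0,0,6],"turn": 0,"jaw": -1},
    {"delta_pos": [0,0,0],"turn": 0,"jaw": -1}
  ]
}}

```text
time: 5.83
tool_pos: [0.4579, 0.0719, 0.2385]
tcp_rot: [0.002, -3.137, 0.001]
wrist_force: [-0.3, 0.0, -1.3]
width: 0.248
grip_force: 31.9
```

{"method": "drive_tool", "body": {
  "increments": [
    {"delta_pos": [0,0,1.5],"turn": 0,"jaw": -1},
    {"delta_pos": [0,0,1],"turn": 0,"jaw": -1},
    {"delta_pos": [0,0,1],"turn": 0,"jaw": -1},
    {"delta_pos": [0,0,0],"turn": 0,"jaw": -1},
    {"delta_pos": [0,0,0],"turn": 0,"jaw": -1}
  ]
}}

```text
time: 6.25
tool_pos: [0.4592, 0.0715, 0.2378]
tcp_rot: [-0.0, 3.14, 0.0]
wrist_force: [0.6, -0.1, -1.4]
width: 0.246
grip_force: 31.9
```

{"method": "drive_tool", "body": {
  "increments": [
    {"delta_pos": [0,0,1],"turn": 0,"jaw": -1},
    {"delta_pos": [0,0,1],"turn": 0,"jaw": -1},
    {"delta_pos": [0,0,0.5],"turn": 0,"jaw": -1},
    {"delta_pos": [0,0,0],"turn": 0,"jaw": -1},
    {"delta_pos": [0,0,0],"turn": 0,"jaw": -1}
  ]
}}

```text
time: 6.67
tool_pos: [0.4589, 0.0714, 0.2346]
tcp_rot: [0.0, -3.141, 0.0]
wrist_force: [0.3, 0.1, -0.5]
width: 0.247
grip_force: 31.9
```

{"method": "drive_tool", "body": {
  "increments": [
    {"delta_pos": [0,0,0.5],"turn": 0,"jaw": -1},
    {"delta_pos": [0,0,0.5],"turn": 0,"jaw": -1},
    {"delta_pos": [0,0,0],"turn": 0,"jaw": -1},
    {"delta_pos": [0,0,0],"turn": 0,"jaw": -1}
  ]
}}

```text
time: 7.0
tool_pos: [0.4591, 0.0715, 0.2339]
tcp_rot: [-0.0, 3.141, 0.0]
wrist_force: [-0.8, 0.0, 1.3]
width: 0.248
grip_force: 32.0
```

The force went from -1.3 N to +1.3 N, so the cover is standing on the floor. Releasing and rising.

{"method": "drive_tool", "body": {
  "increments": [
    {"delta_pos": [0,0,0],"turn": 0,"jaw": -0.4},
    {"delta_pos": [0,0,0],"turn": 0,"jaw": -0.2},
    {"delta_pos": [0,0,0],"turn": 0,"jaw": 0.1},
    {"delta_pos": [0,0,0],"turn": 0,"jaw": 0.5},
    {"delta_pos": [0,0,0],"turn": 0,"jaw": 1},
    {"delta_pos": [0,0,0],"turn": 0,"jaw": 1},
    {"delta_pos": [0,0,0],"turn": 0,"jaw": 1},
    {"delta_pos": [0,0,0],"turn": 0,"jaw": 1}
  ]
}}

```text
time: 7.67
tool_pos: [0.459, 0.0715, 0.2337]
tcp_rot: [-0.0, 3.142, -0.0]
wrist_force: [0.0, 0.5, 0.2]
width: 0.998
grip_force: 0.0
```

{"method": "drive_tool", "body": {
  "increments": [
    {"delta_pos": [0,0,-15],"turn": 0,"jaw": 1},
    {"delta_pos": [0,0,-25],"turn": 0,"jaw": 1},
    {"delta_pos": [0,0,-25],"turn": 0,"jaw": 1},
    {"delta_pos": [-20,0,-15],"turn": 0,"jaw": 1},
    {"delta_pos": [-40,0,0],"turn": 0,"jaw": 1},
    {"delta_pos": [-40,10,0],"turn": 0,"jaw": 1},
    {"delta_pos": [-35,15,0],"turn": 0,"jaw": 1},
    {"delta_pos": [-16,15,0],"turn": 0,"jaw": 1}
  ]
}}

```text
time: 8.33
tool_pos: [0.6138, 0.1116, 0.3143]
tcp_rot: [0.002, 3.138, 0.0]
wrist_force: [0.5, -0.9, 0.0]
width: 0.999
grip_force: 0.0
```

{"method": "drive_tool", "body": {
  "increments": [
    {"delta_pos": [0,0,0],"turn": 0,"jaw": 1},
    {"delta_pos": [0,0,0],"turn": 0,"jaw": 1},
    {"delta_pos": [0,0,0],"turn": 0,"jaw": 1}
  ]
}}

```text
time: 8.58
tool_pos: [0.6093, 0.1114, 0.3129]
tcp_rot: [0.001, -3.14, 0.001]
wrist_force: [0.4, -1.0, -0.2]
width: 0.998
grip_force: 0.0
```

```bash
python3 - <<'E'
from workcell import bot
from h import *
a=[]
for n in("top","side"):
    c=bot.read_camera(n); u,v=proj(c,(.52,.08,.05)); u,v=int(u),int(v)
    a.append(cv2.resize(c["pixels"][v-60:v+50,u-60:u+60,::-1],(396,363),interpolation=2))
cv2.imwrite("pics/q1.png",np.hstack(a))
s=bot.read_state();print(s['tool_pos'],s['wrist_force'],s['width'])
E
```

```text
[0.6088725  0.11106204 0.31329994] [ 0.05913828 -0.1912324   0.58617802] 1.0021982525966648
```

View pics/q1.png

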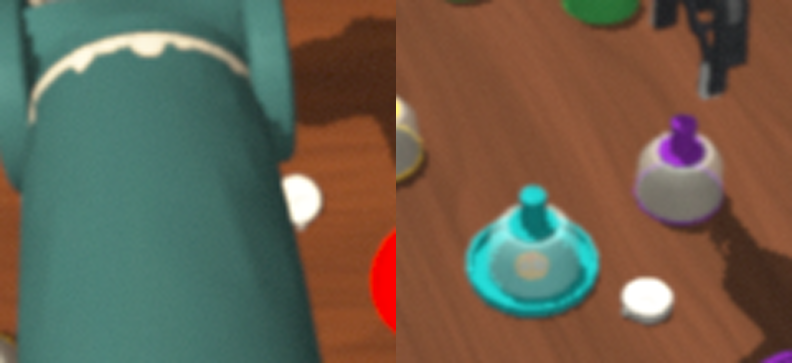

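The teal cover stands centred in its tray, and the gripper is over the purple knob. Going down on purple.

{"method": "drive_tool", "body": {
  "increments": [
    {"delta_pos": [-0.5,0,20],"turn": 0,"jaw": 1},
    {"delta_pos": [0,0,20],"turn": 0,"jaw": 1},
    {"delta_pos": [0,0,18],"turn": 0,"jaw": 1},
    {"delta_pos": [0,0,14],"turn": 0,"jaw": 1},
    {"delta_pos": [0,0,11],"turn": 0,"jaw": 1},
    {"delta_pos": [0,0,0],"turn": 0,"jaw": 1},
    {"delta_pos": [0,0,0],"turn": 0,"jaw": 0.4},
    {"delta_pos": [0,0,0],"turn": 0,"jaw": 0}
  ]
}}

```text
time: 9.35
tool_pos: [0.6109, 0.1115, 0.2317]
tcp_rot: [-0.0, 3.14, 0.0]
wrist_force: [-0.1, -0.5, 0.3]
width: 0.745
grip_force: 0.0
```

{"method": "drive_tool", "body": {
  "increments": [
    {"delta_pos": [0,0,0],"turn": 0,"jaw": -0.3},
    {"delta_pos": [0,0,0],"turn": 0,"jaw": -0.6},
    {"delta_pos": [0,0,0],"turn": 0,"jaw": -1},
    {"delta_pos": [0,0,0],"turn": 0,"jaw": -1},
    {"delta_pos": [0,0,0],"turn": 0,"jaw": -1},
    {"delta_pos": [0,0,0],"turn": 0,"jaw": -1}
  ]
}}

```text
time: 9.85
tool_pos: [0.6109, 0.1116, 0.2314]
tcp_rot: [-0.0, 3.14, 0.0]
wrist_force: [0.4, 0.3, 3.1]
width: 0.241
grip_force: 31.8
```

{"method": "drive_tool", "body": {
  "increments": [
    {"delta_pos": [0,0,-5],"turn": 0,"jaw": -1},
    {"delta_pos": [0,0,-10],"turn": 0,"jaw": -1},
    {"delta_pos": [0,0,-20],"turn": 0,"jaw": -1},
    {"delta_pos": [0,0,-25],"turn": 0,"jaw": -1},
    {"delta_pos": [0,0,-25],"turn": 0,"jaw": -1},
    {"delta_pos": [0,0,-20],"turn": 0,"jaw": -1},
    {"delta_pos": [0,0,-10],"turn": 0,"jaw": -1},
    {"delta_pos": [0,0,0],"turn": 0,"jaw": -1}
  ]
}}

```text
time: 10.52
tool_pos: [0.6114, 0.1116, 0.3495]
tcp_rot: [-0.0, 3.136, 0.001]
wrist_force: [0.3, -0.2, -1.2]
width: 0.246
grip_force: 31.7
```

{"method": "drive_tool", "body": {
  "increments": [
    {"delta_pos": [0,-12,0],"turn": 0,"jaw": -1},
    {"delta_pos": [0,-25,0],"turn": 0,"jaw": -1},
    {"delta_pos": [0,-34,0],"turn": 0,"jaw": -1},
    {"delta_pos": [1,-34,0],"turn": 0,"jaw": -1},
    {"delta_pos": [1,-34,0],"turn": 0,"jaw": -1},
    {"delta_pos": [0.5,-34,0],"turn": 0,"jaw": -1},
    {"delta_pos": [0,-34,0],"turn": 0,"jaw": -1},
    {"delta_pos": [0,-30,0],"turn": 0,"jaw": -1}
  ]
}}

```text
time: 11.18
tool_pos: [0.6064, -0.1281, 0.3428]
tcp_rot: [-0.001, -3.137, -0.0]
wrist_force: [0.5, 0.3, -1.6]
width: 0.248
grip_force: 31.7
```

{"method": "drive_tool", "body": {
  "increments": [
    {"delta_pos": [0,-15,0],"turn": 0,"jaw": -1},
    {"delta_pos": [0,-5,0],"turn": 0,"jaw": -1},
    {"delta_pos": [0,0,0],"turn": 0,"jaw": -1},
    {"delta_pos": [0,0,0],"turn": 0,"jaw": -1},
    {"delta_pos": [0,0,0],"turn": 0,"jaw": -1}
  ]
}}

```text
time: 11.6
tool_pos: [0.6079, -0.1442, 0.345]
tcp_rot: [0.002, -3.14, -0.001]
wrist_force: [0.3, 0.2, -1.2]
width: 0.246
grip_force: 31.7
```

{"method": "drive_tool", "body": {
  "increments": [
    {"delta_pos": [0,-1.5,10],"turn": 0,"jaw": -1},
    {"delta_pos": [0,0,20],"turn": 0,"jaw": -1},
    {"delta_pos": [0,0,20],"turn": 0,"jaw": -1},
    {"delta_pos": [0,0,20],"turn": 0,"jaw": -1},
    {"delta_pos": [0,0,16],"turn": 0,"jaw": -1},
    {"delta_pos": [0,0,12],"turn": 0,"jaw": -1},
    {"delta_pos": [0,0,6],"turn": 0,"jaw": -1},
    {"delta_pos": [0,0,1],"turn": 0,"jaw": -1}
  ]
}}

```text
time: 12.27
tool_pos: [0.6074, -0.1461, 0.2388]
tcp_rot: [0.002, -3.139, -0.001]
wrist_force: [-1.7, 0.1, -1.2]
width: 0.246
grip_force: 31.7
```

{"method": "drive_tool", "body": {
  "increments": [
    {"delta_pos": [0,0,1.5],"turn": 0,"jaw": -1},
    {"delta_pos": [0,0,1],"turn": 0,"jaw": -1},
    {"delta_pos": [0,0,1],"turn": 0,"jaw": -1},
    {"delta_pos": [0,0,1],"turn": 0,"jaw": -1},
    {"delta_pos": [0,0,0.5],"turn": 0,"jaw": -1},
    {"delta_pos": [0,0,0],"turn": 0,"jaw": -1},
    {"delta_pos": [0,0,0],"turn": 0,"jaw": -1}
  ]
}}

```text
time: 12.85
tool_pos: [0.608, -0.1471, 0.2359]
tcp_rot: [-0.0, 3.141, -0.0]
wrist_force: [0.3, 0.7, -1.2]
width: 0.241
grip_force: 31.8
```

{"method": "drive_tool", "body": {
  "increments": [
    {"delta_pos": [0,0,0.5],"turn": 0,"jaw": -1},
    {"delta_pos": [0,0,0.5],"turn": 0,"jaw": -1},
    {"delta_pos": [0,0,0],"turn": 0,"jaw": -1},
    {"delta_pos": [0,0,0],"turn": 0,"jaw": -1}
  ]
}}

```text
time: 13.18
tool_pos: [0.6083, -0.147, 0.2353]
tcp_rot: [-0.0, 3.141, -0.0]
wrist_force: [-1.3, 0.3, 2.7]
width: 0.248
grip_force: 32.0
```

Contact again at +2.7 N. Releasing, then moving to the red cover.

{"method": "drive_tool", "body": {
  "increments": [
    {"delta_pos": [0,0,0],"turn": 0,"jaw": -0.4},
    {"delta_pos": [0,0,0],"turn": 0,"jaw": -0.2},
    {"delta_pos": [0,0,0],"turn": 0,"jaw": 0.1},
    {"delta_pos": [0,0,0],"turn": 0,"jaw": 0.5},
    {"delta_pos": [0,0,0],"turn": 0,"jaw": 1},
    {"delta_pos": [0,0,0],"turn": 0,"jaw": 1},
    {"delta_pos": [0,0,0],"turn": 0,"jaw": 1},
    {"delta_pos": [0,0,0],"turn": 0,"jaw": 1}
  ]
}}

```text
time: 13.85
tool_pos: [0.608, -0.147, 0.2346]
tcp_rot: [0.0, -3.142, 0.0]
wrist_force: [0.3, -0.5, 0.9]
width: 1.001
grip_force: 0.0
```

{"method": "drive_tool", "body": {
  "increments": [
    {"delta_pos": [0,0,-15],"turn": 0,"jaw": 1},
    {"delta_pos": [0,0,-25],"turn": 0,"jaw": 1},
    {"delta_pos": [0,0,-25],"turn": 0,"jaw": 1},
    {"delta_pos": [15,-10,-15],"turn": 0,"jaw": 1},
    {"delta_pos": [32,-18,0],"turn": 0,"jaw": 1},
    {"delta_pos": [32,-18,0],"turn": 0,"jaw": 1},
    {"delta_pos": [32,-18,0],"turn": 0,"jaw": 1},
    {"delta_pos": [32,-18,0],"turn": 0,"jaw": 1}
  ]
}}

```text
time: 14.52
tool_pos: [0.4637, -0.2294, 0.3149]
tcp_rot: [-0.002, 3.141, -0.001]
wrist_force: [0.3, -2.3, 0.4]
width: 1.002
grip_force: 0.0
```

{"method": "drive_tool", "body": {
  "increments": [
    {"delta_pos": [32,-18,0],"turn": 0,"jaw": 1},
    {"delta_pos": [32,-18,0],"turn": 0,"jaw": 1},
    {"delta_pos": [22,-12,0],"turn": 0,"jaw": 1},
    {"delta_pos": [11,-6,0],"turn": 0,"jaw": 1},
    {"delta_pos": [0,0,0],"turn": 0,"jaw": 1},
    {"delta_pos": [0,0,0],"turn": 0,"jaw": 1},
    {"delta_pos": [0,0,0],"turn": 0,"jaw": 1}
  ]
}}

```text
time: 15.1
tool_pos: [0.3685, -0.283, 0.3149]
tcp_rot: [-0.0, 3.141, -0.0]
wrist_force: [0.1, -0.4, -0.3]
width: 1.003
grip_force: 0.0
```

```bash
python3 - <<'E'
from workcell import bot
from h import *
a=[]
for n in("top","side"):
    c=bot.read_camera(n); u,v=proj(c,(.48,-.18,.05)); u,v=int(u),int(v)
    a.append(cv2.resize(c["pixels"][v-75:v+90,u-90:u+90,::-1],(396,363),interpolation=2))
cv2.imwrite("pics/q2.png",np.hstack(a))
s=bot.read_state();print(s['tool_pos'],s['wrist_force'],s['width'])
E
```

```text
[ 0.36890459 -0.28272369  0.31485389] [-0.45096561  0.04638596 -0.21814847] 1.0026250317305774
```

View pics/q2.png

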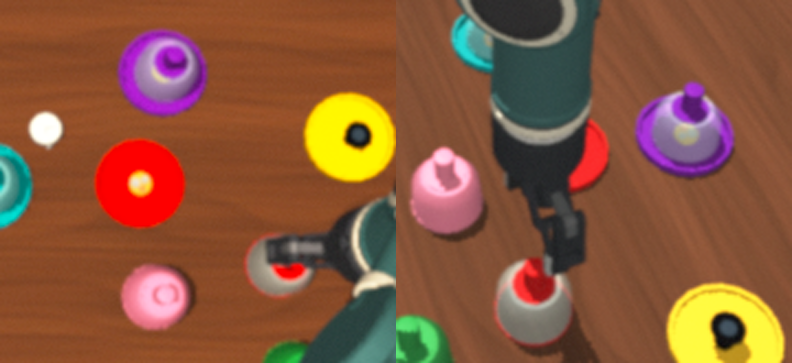

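The purple cover is centred in its tray and the gripper is over the red knob.

{"method": "drive_tool", "body": {
  "increments": [
    {"delta_pos": [0,0,20],"turn": 0,"jaw": 1},
    {"delta_pos": [0,0,20],"turn": 0,"jaw": 1},
    {"delta_pos": [0,0,18],"turn": 0,"jaw": 1},
    {"delta_pos": [0,0,14],"turn": 0,"jaw": 1},
    {"delta_pos": [0,0,12],"turn": 0,"jaw": 1},
    {"delta_pos": [0,0,0],"turn": 0,"jaw": 1},
    {"delta_pos": [0,0,0],"turn": 0,"jaw": 0.4},
    {"delta_pos": [0,0,0],"turn": 0,"jaw": 0}
  ]
}}

```text
time: 15.87
tool_pos: [0.3688, -0.2831, 0.2313]
tcp_rot: [-0.002, 3.141, -0.001]
wrist_force: [-0.3, -0.4, 0.8]
width: 0.746
grip_force: 0.0
```

{"method": "drive_tool", "body": {
  "increments": [
    {"delta_pos": [0,0,0],"turn": 0,"jaw": -0.3},
    {"delta_pos": [0,0,0],"turn": 0,"jaw": -0.6},
    {"delta_pos": [0,0,0],"turn": 0,"jaw": -1},
    {"delta_pos": [0,0,0],"turn": 0,"jaw": -1},
    {"delta_pos": [0,0,0],"turn": 0,"jaw": -1},
    {"delta_pos": [0,0,0],"turn": 0,"jaw": -1}
  ]
}}

```text
time: 16.37
tool_pos: [0.3682, -0.2832, 0.2312]
tcp_rot: [-0.0, 3.141, -0.001]
wrist_force: [0.2, 0.7, 2.5]
width: 0.247
grip_force: 31.8
```

{"method": "drive_tool", "body": {
  "increments": [
    {"delta_pos": [0,0,-5],"turn": 0,"jaw": -1},
    {"delta_pos": [0,0,-10],"turn": 0,"jaw": -1},
    {"delta_pos": [0,0,-20],"turn": 0,"jaw": -1},
    {"delta_pos": [0,0,-25],"turn": 0,"jaw": -1},
    {"delta_pos": [0,0,-25],"turn": 0,"jaw": -1},
    {"delta_pos": [0,0,-20],"turn": 0,"jaw": -1},
    {"delta_pos": [0,0,-10],"turn": 0,"jaw": -1},
    {"delta_pos": [0,0,0],"turn": 0,"jaw": -1}
  ]
}}

```text
time: 17.03
tool_pos: [0.3688, -0.2837, 0.349]
tcp_rot: [-0.0, 3.137, -0.006]
wrist_force: [-0.6, -0.1, -0.9]
width: 0.248
grip_force: 31.7
```

{"method": "drive_tool", "body": {
  "increments": [
    {"delta_pos": [-7,12,0],"turn": 0,"jaw": -1},
    {"delta_pos": [-14,24,0],"turn": 0,"jaw": -1},
    {"delta_pos": [-18,30,0],"turn": 0,"jaw": -1},
    {"delta_pos": [-18,30,0],"turn": 0,"jaw": -1},
    {"delta_pos": [-18,30,0],"turn": 0,"jaw": -1},
    {"delta_pos": [-14,24,0],"turn": 0,"jaw": -1},
    {"delta_pos": [-6.5,11.5,0],"turn": 0,"jaw": -1},
    {"delta_pos": [-2,4,0],"turn": 0,"jaw": -1}
  ]
}}

```text
time: 17.7
tool_pos: [0.4657, -0.1154, 0.344]
tcp_rot: [0.005, -3.139, -0.002]
wrist_force: [0.3, 0.4, -1.5]
width: 0.244
grip_force: 31.8
```

{"method": "drive_tool", "body": {
  "increments": [
    {"delta_pos": [0,0,0],"turn": 0,"jaw": -1},
    {"delta_pos": [0,0,0],"turn": 0,"jaw": -1},
    {"delta_pos": [0,0,0],"turn": 0,"jaw": -1}
  ]
}}

```text
time: 17.95
tool_pos: [0.4648, -0.1183, 0.345]
tcp_rot: [-0.001, -3.14, 0.0]
wrist_force: [-1.0, -0.7, -1.5]
width: 0.246
grip_force: 31.8
```

{"method": "drive_tool", "body": {
  "increments": [
    {"delta_pos": [-0.5,0.5,10],"turn": 0,"jaw": -1},
    {"delta_pos": [0,0,20],"turn": 0,"jaw": -1},
    {"delta_pos": [0,0,20],"turn": 0,"jaw": -1},
    {"delta_pos": [0,0,20],"turn": 0,"jaw": -1},
    {"delta_pos": [0,0,16],"turn": 0,"jaw": -1},
    {"delta_pos": [0,0,12],"turn": 0,"jaw": -1},
    {"delta_pos": [0,0,6],"turn": 0,"jaw": -1},
    {"delta_pos": [0,0,1],"turn": 0,"jaw": -1}
  ]
}}

```text
time: 18.62
tool_pos: [0.4648, -0.1174, 0.2387]
tcp_rot: [-0.002, -3.138, -0.001]
wrist_force: [-0.9, -0.9, -1.1]
width: 0.245
grip_force: 31.8
```

{"method": "drive_tool", "body": {
  "increments": [
    {"delta_pos": [0,0,1.5],"turn": 0,"jaw": -1},
    {"delta_pos": [0,0,1],"turn": 0,"jaw": -1},
    {"delta_pos": [0,0,1],"turn": 0,"jaw": -1},
    {"delta_pos": [0,0,1],"turn": 0,"jaw": -1},
    {"delta_pos": [0,0,0.5],"turn": 0,"jaw": -1},
    {"delta_pos": [0,0,0],"turn": 0,"jaw": -1},
    {"delta_pos": [0,0,0],"turn": 0,"jaw": -1}
  ]
}}

```text
time: 19.2
tool_pos: [0.4661, -0.117, 0.2359]
tcp_rot: [-0.001, 3.141, -0.0]
wrist_force: [-0.9, 0.2, -0.5]
width: 0.243
grip_force: 31.8
```

{"method": "drive_tool", "body": {
  "increments": [
    {"delta_pos": [0,0,0.5],"turn": 0,"jaw": -1},
    {"delta_pos": [0,0,0.5],"turn": 0,"jaw": -1},
    {"delta_pos": [0,0,0],"turn": 0,"jaw": -1},
    {"delta_pos": [0,0,0],"turn": 0,"jaw": -1}
  ]
}}

```text
time: 19.53
tool_pos: [0.4663, -0.117, 0.2352]
tcp_rot: [-0.0, 3.141, -0.0]
wrist_force: [-1.3, 1.0, 2.8]
width: 0.243
grip_force: 32.2
```

Contact. I'll release, rise and back the arm off to one side for the final check.

{"method": "drive_tool", "body": {
  "increments": [
    {"delta_pos": [0,0,0],"turn": 0,"jaw": -0.4},
    {"delta_pos": [0,0,0],"turn": 0,"jaw": -0.2},
    {"delta_pos": [0,0,0],"turn": 0,"jaw": 0.1},
    {"delta_pos": [0,0,0],"turn": 0,"jaw": 0.5},
    {"delta_pos": [0,0,0],"turn": 0,"jaw": 1},
    {"delta_pos": [0,0,0],"turn": 0,"jaw": 1},
    {"delta_pos": [0,0,0],"turn": 0,"jaw": 1},
    {"delta_pos": [0,0,0],"turn": 0,"jaw": 1}
  ]
}}

```text
time: 20.2
tool_pos: [0.466, -0.117, 0.2346]
tcp_rot: [0.0, -3.142, 0.0]
wrist_force: [0.6, 0.1, -0.1]
width: 0.996
grip_force: 0.0
```

{"method": "drive_tool", "body": {
  "increments": [
    {"delta_pos": [0,0,-15],"turn": 0,"jaw": 1},
    {"delta_pos": [0,0,-25],"turn": 0,"jaw": 1},
    {"delta_pos": [0,0,-25],"turn": 0,"jaw": 1},
    {"delta_pos": [0,-10,-30],"turn": 0,"jaw": 1},
    {"delta_pos": [0,-35,-10],"turn": 0,"jaw": 1},
    {"delta_pos": [0,-38,0],"turn": 0,"jaw": 1},
    {"delta_pos": [0,-38,0],"turn": 0,"jaw": 1},
    {"delta_pos": [0,-38,0],"turn": 0,"jaw": 1}
  ]
}}

```text
time: 20.87
tool_pos: [0.4659, -0.2775, 0.3406]
tcp_rot: [-0.002, 3.14, -0.001]
wrist_force: [1.0, -0.3, -0.5]
width: 1.0
grip_force: 0.0
```

{"method": "drive_tool", "body": {
  "increments": [
    {"delta_pos": [0,-38,0],"turn": 0,"jaw": 1},
    {"delta_pos": [0,-38,0],"turn": 0,"jaw": 1},
    {"delta_pos": [0,-38,0],"turn": 0,"jaw": 1},
    {"delta_pos": [0,-30,0],"turn": 0,"jaw": 1},
    {"delta_pos": [0,-15,0],"turn": 0,"jaw": 1},
    {"delta_pos": [0,0,0],"turn": 0,"jaw": 1},
    {"delta_pos": [0,0,0],"turn": 0,"jaw": 1}
  ]
}}

```text
time: 21.45
tool_pos: [0.4658, -0.4351, 0.3391]
tcp_rot: [-0.002, -3.141, -0.002]
wrist_force: [0.9, 1.4, 0.2]
width: 1.003
grip_force: 0.0
```

```bash
python3 - <<'E'
from workcell import bot
from h import *
T={'teal':(.4594,.0704),'red':(.4658,-.1172),'purple':(.6067,-.1467)}
a=[]
for n in("top","side"):
    c=bot.read_camera(n)
    u,v=map(int,proj(c,(.5,-.05,.05)))
    a.append(cv2.resize(c["pixels"][v-85:v+80,u-90:u+90,::-1],(396,363),interpolation=2))
    for k in T:
        p=proj(c,(*T[k],.004)); t=near(c,k,900,p); print(n,k,t[0],(np.array(t[2][:2])-p).round(1))
cv2.imwrite("pics/end.png",np.hstack(a))
E
```

```text
top teal [256, 188, 40, 39, 734] [-1.1 -0.4]
top red [325, 187, 41, 40, 724] [-0.6 -0.3]
top purple [336, 137, 40, 38, 533] [-0.5 -0.7]
side teal [262, 200, 39, 27, 416] [ 0.4 -0.7]
side red [288, 245, 45, 37, 630] [ 0.5 -1. ]Traceback (most recent call last):
  File "<stdin>", line 10, in <module>
  File "h.py", line 37, in near
    return min(b,key=lambda q:np.hypot(*(np.array(q[1])-ref)))
ValueError: min() iterable argument is empty
```

```bash
python3 - <<'E'
from workcell import bot
from h import *
a=[]
for n in("top","side"):
    c=bot.read_camera(n)
    u,v=map(int,proj(c,(.5,-.05,.05)))
    a.append(cv2.resize(c["pixels"][v-85:v+80,u-90:u+90,::-1],(396,363),interpolation=2))
cv2.imwrite("pics/end.png",np.hstack(a))
E
```

```text
(no output)
```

View pics/end.png

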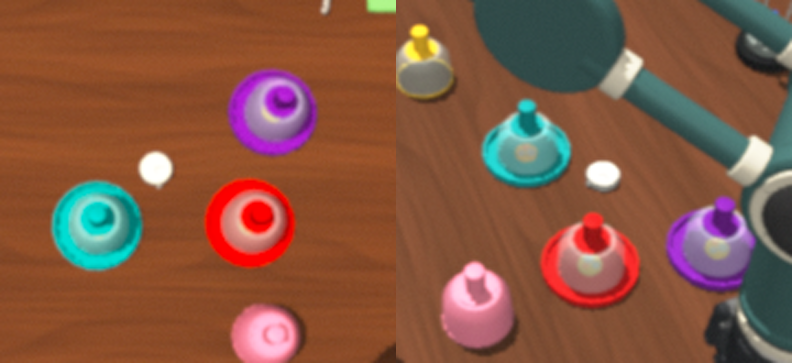

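All three covers stand flat and centred in their trays, at teal (97,222), red (250,220) and purple (273,110) in the left crop. The watch is undisturbed, so I'm handing in.

```bash
python3 -c "
from workcell import bot
print(bot.finish_job())"
```

```text
the job is handed in; nothing more can be done
None
```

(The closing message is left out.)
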